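# Pack the stain tins and hold the tote's cover over its screw inserts

### The job

Set the green tin and the orange tin down upright in the tote, each in the cell whose floor disc has its colour (do not drop them), and leave the white tin in the third cell and the other things on the bench as they are. Then pick up the dark wooden cover by its grip bar and hold it level over the tote, its three holes lined up over the three threaded inserts so that I can start the screws, hovering about 10 mm clear of the end boards. Finish while holding it there: do not set it down or let go.

Things in the scene. Friction and masses are not known exactly. Their poses are not given: they have to be found in the camera images.
- crate: Wooden tote fixed to the bench, 72 (x) by 234 mm (y). Origin: centre of its underside, on the bench. Floor 8 mm thick. Three cells, 60 x 60 mm, centred at y = -65, 0, +65. End boards at y = +-106, 22 thick, 72 wide, tops 96 mm above the bench. Long sides (6 thick) and dividers (5 thick) are low: tops 36 mm above the bench. Outside each end a steel dog, 30 mm long, 14 high.
- disc_green: Green disc, 54 mm across, 1 mm thick, lying at the centre of the floor of the tote's cell meant for the green tin. Origin: centre of its underside, 8 mm above the bench. Look only: it has no solid body.
- disc_orange: Orange disc, the same, in the cell meant for the orange tin.
- tin_green: Round metal tin with a green lid and green band, 48 mm in diameter, 80 mm tall (the lid, its top 6 mm, is 45 mm across), 0.14 to 0.26 kg, standing on the bench. Origin: centre of its underside; z up.
- tin_orange: The same tin with an orange lid and band.
- tin_white: The same tin with a white lid and band, already standing in the tote's third cell: leave it there.
- cover: Cover of the tote: dark carved wooden plate 72 (x) by 234 (y) by 8 mm, 0.15 to 0.31 kg, flat on the bench. On its centre stands a pale grip bar, 16 wide (x), 60 long (y), top 40 mm above the underside (32 above the plate). Origin: centre of its underside. Three 9 mm through holes: two at the +y end, one at the -y end. It fits when its x, y axes lie along the same axes of the tote.
- hole0 (a point): Cover hole, at x = -22, y = +106 mm of the cover, on its underside. Belongs over insert0.
- hole1 (a point): Cover hole, at x = +22, y = +106 mm of the cover, on its underside. Belongs over insert1.
- hole2 (a point): Cover hole, at x = 0, y = -106 mm of the cover, on its underside. Belongs over insert2.
- insert0 (a point): Brass threaded insert (13 mm ring, 6 mm thread) in the top of the tote's +y end board, at x = -22, y = +106 mm of the tote, 96 mm above the bench.
- insert1 (a point): The same, at x = +22, y = +106 mm of the tote.
- insert2 (a point): The same, in the tote's other end board, at x = 0, y = -106 mm of the tote.
- mallet: Bystander: wooden mallet lying on the bench, about 215 mm long, 72 mm thick head. Origin: under its middle.
- sanding_block: Bystander: cork sanding block 65 x 110 x 26 mm. Origin: centre of its underside.
- glue: Bystander: white glue bottle with red cap, 52 mm in diameter, 150 mm tall. Origin: centre of its underside.
- screw_pot: Bystander: small steel bowl, 70 mm across, 45 mm high. Origin: centre of its underside.
- screwdriver: Bystander: screwdriver with a red handle lying on the bench, along its own x.
- bracket: Bystander: bent piece of shaped wood, about 290 mm long, 28 mm thick, lying on the bench. Origin: under its middle.
Things that resemble listed ones, but are neither listed nor needed, are in the scene too. What is shaped like the tin_orange but purple is not meant.

How it is judged:
On the way, in this order (a step that is already met when the one before it is completed fails the run):
1. the green and the orange tin stand upright on the floor of the cells of their colour, let go (horizontal distance between tin_green and disc_green below 0.01 m and z of tin_green in the frame of crate between 0.004 and 0.013 m and angle between each of tin_green, tin_orange's own z axis and vertical below 0.1 rad and linear speed of each of tin_green, tin_orange below 0.03 m/s and contact force between the fingers and tin_green below 0.1 N and horizontal distance between tin_orange and disc_orange below 0.01 m and z of tin_orange in the frame of crate between 0.004 and 0.013 m and contact force between the fingers and tin_orange below 0.1 N), for 0.2 s.
2. the cover has been picked up in the fingers (height (world z) of cover above 0.03 m and contact force between the fingers and cover above 1 N), for 0.2 s.
At the end, for the whole second after the job is handed in: Both tins stand upright and still, let go, on the floor of the cell of their colour (within 10 mm of its disc). The cover is in the grip, still, level within 0.06 rad, each hole within 4 mm sideways of its insert and 4 to 20 mm above the end boards, touching neither tote nor tins (all of step 1 and horizontal distance between hole0 and insert0 below 0.004 m and z of hole0 in the frame of crate between 0.1 and 0.116 m and horizontal distance between hole1 and insert1 below 0.004 m and z of hole1 in the frame of crate between 0.1 and 0.116 m and horizontal distance between hole2 and insert2 below 0.004 m and z of hole2 in the frame of crate between 0.1 and 0.116 m and angle between cover's own z axis and vertical below 0.06 rad and linear speed of cover below 0.02 m/s and contact force between the fingers and cover above 1 N and contact force between cover and crate below 0.1 N and contact force between cover and tin_green below 0.1 N and contact force between cover and tin_orange below 0.1 N and contact force between cover and tin_white below 0.1 N); the arm keeps its last pose, push and grip.
It fails at once if a bystander was moved by more than 25 mm (distance of any of mallet, sanding_block, glue, screw_pot, screwdriver, bracket from where it was at the start of the episode above 0.025 m).
It fails at once if the white tin was shifted by more than 15 mm or tipped (distance of tin_white from where it was at the start of the episode above 0.015 m or angle between tin_white's own z axis and vertical above 0.3 rad).
It fails at once if a tin was dropped (falls faster than 0.6 m/s, out of the fingers) ((linear speed of tin_green above 0.6 m/s and contact force between the fingers and tin_green below 0.05 N) or (linear speed of tin_orange above 0.6 m/s and contact force between the fingers and tin_orange below 0.05 N)).
It also fails if it takes over 72 s, if anything falls off the work surface, if the arm or the gripper's body presses on something with over 40 N, if the wrist force passes 120 N, or if a joint passes its speed limit or range.

### The arm

A 6-joint arm with a two-finger parallel gripper is mounted at the origin on the work surface. World frame = base frame: x ahead of the robot, y to its left, z up, the work surface at z = 0. Lengths are in m, angles in rad, forces in N, time in s.
With the tool pointing down it reaches from about 0.425 to 0.95 m from the base axis. Payload 3.5 kg.
Tool frame: the origin (TCP) lies midway between the tips of the shut fingers; the grasp point (between the pads) lies 19 mm behind it; z points along the fingers, y is the line along which they close (so a half turn about z gives the same grasp; the last joint's range is limited). The gripper opens to 85 mm and grips with 20 to 120 N. Pads are 22 mm wide; open, the fingers measure 114 mm over their backs; the gripper's body (76 mm by 85 mm) begins 54 mm behind the grasp point. The pads swing forward as they close: fully open they stand 13 mm farther back than shut.
Start: joints at [-1.298, 0.286, 1.577, -0, 1.279, -0.15], TCP at [0.277, -0.616, 0.231] pointing down, gripper open.
Joint ranges: [-2.77, 2.77], [-0.9, 2.22], [0.21, 2.48], [-1.53, 4.67], [0.24, 2.81], [-2.84, 2.84]. Speed limits (rad/s): [2.79, 2.79, 3.14, 3.14, 3.14, 3.14].

### API

Orientations are given as a unit quaternion [x, y, z, w].
In Python, from plant import get_state, read_camera, ctrl gives the robot as it stands.
- The arm moves only by the shell command python3 -m crank 'ROWS' [FORCE]. ROWS is JSON, a list of rows, each a list of 3 entries, a list of its own where there are three numbers: the shift along the tool's x, y, z in mm, then the turn about the tool's z in degrees, then the closure in counts, from 0 (fully open) to 255 (shut). In form: [[[tx, ty, tz], yaw, claw], ...]. A call has 1 to 10 rows; each row is the pose to reach, as a shift and turn from the pose commanded when the call began, along the tool's axes at that moment; what a row does not reach only later rows make up. A row lasts 1/10 s, in which the tool goes at most 50 mm and 8.59 degrees, less where a joint would pass 70% of its speed; a pose out of reach is approached as far as the arm can. A call with a gripper value outside its range is refused whole. The fingers move at their own pace and stop on an object; FORCE is the grip in N (left out, the last holds). Time passes only in rows, so rows that repeat a pose let the fingers close. It gives the time, the measured TCP pose, the force, the opening and the grip force at its end, in the units of the state.
- get_state(): the state, without advancing time (a new reading comes with each control period).
- read_camera(name): name is "side" or "top"; returns a dict with "frame" (420x560x3 uint8, blue, green, red), "range_z" (420x560 float32, m along the optical axis (not along the pixel's ray), 0 where there is no reading), "vfov" (degrees; the focal length in pixels is half the picture's height over the tangent of half this angle, whatever the lens; pixels are square), "cx", "cy" (the principal point, pixels), "origin" and "orientation" of the camera in the world. Camera axes: x right, y down, z forward; pixel columns grow to the right and rows downward; lengths in m; the calibration is good to about 2 mm. A picture is of the moment at which its call begins.
- ctrl.sign_off(): hands the job in; it is judged then, once.
The state is a dict: "time": time; "qpos": joint angles; "dq": joint speeds; "joint_efforts": joint torques, N m; "eef_pos": TCP position; "tcp_rot": TCP orientation; "contact_force": force on the tool from outside, world axes, zero at the start; "wrist_torque": the same for the moment, N m; "opening": opening from 0.0 (shut) to 1.0 (fully open); "finger_force": force on a finger pad.
Only numpy, scipy, OpenCV 4.12 (cv2) and the standard library are available. Lean on these libraries where they do the work, as an engineer would, in place of code of your own. Each camera call takes 0.05 s, during which the arm holds its last target. There are 200 camera calls.

## Working session

There is one attempt and no reset: what is moved stays moved. The work goes in short steps, Python scripts to look and compute and a shell command to move; the robot and the scene stay as the last step left them, time stands still between calls to the robot, and variables do not carry over. Pictures are saved under pics/ and viewed, at most 10 in all, crops included, and the job is handed in when it is done.

```bash
mkdir -p pics; cat > h.py <<'E'
import numpy as np,cv2,pickle
from scipy.spatial.transform import Rotation as R
from plant import get_state, read_camera, ctrl
def snap(n,tag):
    c=read_camera(n); cv2.imwrite(f'pics/{tag}.png',c['frame']); pickle.dump(c,open(f'{tag}.pkl','wb')); return c
def load(tag): return pickle.load(open(f'{tag}.pkl','rb'))
def cloud(c):
    d=c['range_z'];h,w=d.shape;f=h/2/np.tan(np.radians(c['vfov'])/2)
    v,u=np.mgrid[:h,:w];p=np.stack([(u-c['cx'])/f*d,(v-c['cy'])/f*d,d],-1)
    return p@R.from_quat(c['orientation']).as_matrix().T+np.array(c['origin'])
def ray(c,u,v,z):
    f=c['frame'].shape[0]/2/np.tan(np.radians(c['vfov'])/2)
    r=R.from_quat(c['orientation']).as_matrix()@np.array([(u-c['cx'])/f,(v-c['cy'])/f,1]);o=np.array(c['origin'])
    return o+r*(z-o[2])/r[2]
def rel(target_xyz,yaw_dir=None):
    s=get_state();M=R.from_quat(s['tcp_rot']).as_matrix()
    return np.round(M.T@(np.array(target_xyz)-s['eef_pos'])*1000,1)
E
python3 - <<'E'
from h import *
for n in('top','side'):
    c=snap(n,n+'0');print(n,c['origin'],c['orientation'],c['vfov'],c['cx'],c['cy'])
s=get_state();print(s);print(R.from_quat(s['tcp_rot']).as_matrix().round(3))
E
```

```text
top [ 0.38378113 -0.01627901  1.34185302] [ 0.71406175 -0.69659521  0.04827245 -0.05040534] 47.508717931634855 279.07598714871756 211.20774361272257
side [ 0.44319578 -1.22638908  1.01371684] [ 0.89414354 -0.04314884  0.01920378 -0.44528275] 45.72402494602895 274.378190162232 216.19403148305983
{'time': 0.1, 'qpos': array([-1.29796248e+00,  2.87126573e-01,  1.57800915e+00,  2.96809681e-05,
        1.27861766e+00, -1.50028049e-01]), 'dq': array([ 0.00091014,  0.0006367 , -0.00383988, -0.00041929, -0.00022396,
        0.0009232 ]), 'joint_efforts': array([ 1.13703300e-03, -4.07294261e+01, -2.93699634e+01, -1.01872504e-04,
        3.42228042e-03,  1.00122168e-05]), 'eef_pos': array([ 0.27685719, -0.61496521,  0.23006412]), 'tcp_rot': array([ 9.77731947e-01,  2.09854882e-01, -5.21155244e-05, -1.07919720e-03]), 'contact_force': array([-0.49434634, -0.09547426,  0.36439413]), 'wrist_torque': array([-0.01982163, -0.02147158, -0.00317881]), 'finger_force': 0.0, 'opening': 0.9989817035898376}
[[ 0.912  0.41  -0.001]
 [ 0.41  -0.912  0.002]
 [ 0.    -0.002 -1.   ]]
```

View pics/top0.png

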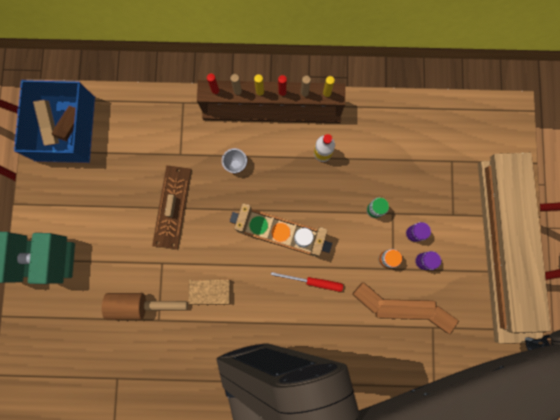

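View pics/side0.png

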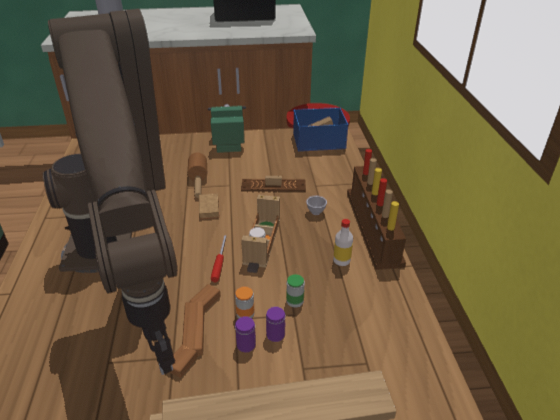

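The top view (up = +x, left = +y) shows the tote at about (283,230), with cells green, orange and white from left to right. The green tin is at (379,207), the orange tin at (393,259), and the purple lookalikes at (419,233) and (430,261). The cover is at (171,207) with its grip bar. I'll measure these with depth and an enlarged crop.

```bash
python3 - <<'E'
from h import *
c=load('top0');P=cloud(c);hsv=cv2.cvtColor(c['frame'],cv2.COLOR_BGR2HSV)
def comp(name,u0,v0,u1,v1,m):
    k=np.zeros(m.shape,bool);k[v0:v1,u0:u1]=1;k&=m
    q=P[k]; (cx,cy),(w,h),a=cv2.minAreaRect((q[:,:2]*1000).astype(np.float32))
    print(name,k.sum(),'rect',round(cx,1),round(cy,1),round(w),round(h),round(a,1),'mean',(q.mean(0)*1000).round(1))
z=P[...,2];H=hsv[...,0];S=hsv[...,1]
comp('green',362,190,398,225,(z>.06))
comp('orange',376,243,411,274,(z>.06))
comp('white',290,222,316,250,(z>.06))
comp('boardL',225,195,256,240,(z>.082))
comp('boardR',308,220,345,262,(z>.082))
comp('bar',150,160,195,255,(z>.028))
comp('cover',150,160,195,255,(z>.0045))
print('bench z',np.median(P[300:330,200:215,2]))
a=cv2.resize(c['frame'][198:262,222:342],None,fx=5,fy=5,interpolation=cv2.INTER_CUBIC)
b=cv2.resize(c['frame'][160:255,145:200],None,fx=3.6,fy=3.6,interpolation=cv2.INTER_CUBIC)
W=np.zeros((345,800,3),np.uint8);W[:320,:600]=a;W[:342,600:798]=b[:342];cv2.imwrite('pics/crop.png',W)
E
```

```text
green 271 rect 481.9 -164.7 46 353 40.9 mean [ 577.  -273.7  102.3]
orange 284 rect 427.3 -174.3 48 324 7.0 mean [ 442.4 -304.9  106. ]
white 298 rect 444.4 -68.6 61 148 71.4 mean [488.3 -78.5 121.3]
boardL 251 rect 470.8 54.8 217 59 23.9 mean [534.7  81.6 140.9]
boardR 319 rect 444.6 -83.4 58 172 60.8 mean [ 481.3 -108.7  137.6]
bar 157 rect 474.5 155.0 384 57 53.7 mean [559.3 267.  147.6]
cover 2153 rect 503.7 230.3 492 242 37.8 mean [574.5 291.2  19.2]
bench z 0.0009212242887773892
```

View pics/crop.png

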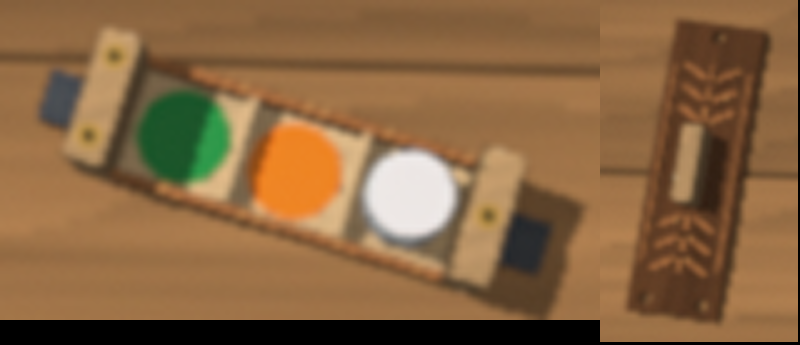

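The crop shows two brass inserts at the tote's left end, (114,56) and (88,135), and one at the right end, (488,215). The cover has one hole at the top (719,38) and two at the bottom, (648,299) and (705,307), so its +y end faces world -x.

```bash
cat > m.py <<'E'
from h import *
def fit(local,meas):
    L=np.array(local,float);Q=np.array(meas);l=L-L.mean(0);q=Q-Q.mean(0)
    a=np.arctan2((l[:,0]*q[:,1]-l[:,1]*q[:,0]).sum(),(l*q).sum())
    Rm=np.array([[np.cos(a),-np.sin(a)],[np.sin(a),np.cos(a)]]);t=Q.mean(0)-Rm@L.mean(0)
    return t,np.degrees(a),np.linalg.norm(L@Rm.T+t-Q,axis=1)
HL=[[-22,106],[22,106],[0,-106]]
def rects(tag,boxes):
    c=load(tag);P=cloud(c);ok=c['range_z']>0.1
    for n,(u0,v0,u1,v1,zl,zh) in boxes.items():
        k=np.zeros(ok.shape,bool);k[v0:v1,u0:u1]=1;k&=ok&(P[...,2]>zl)&(P[...,2]<zh);q=P[k]*1000
        (x,y),(w,h),a=cv2.minAreaRect(q[:,:2].astype(np.float32));print(n,k.sum(),'c',round(x,1),round(y,1),'wh',round(w),round(h),'a',round(a,1),'med',np.median(q,0).round(1))
E
python3 - <<'E'
from m import *
c=load('top0')
ins=[ray(c,u,v,.096)[:2]*1000 for u,v in((239.2,224.6),(244.4,208.8),(319.2,240.6))]
hol=[ray(c,u,v,.008)[:2]*1000 for u,v in((173.8,244.9),(158.0,242.7),(177.7,170.2))]
print(np.round(ins),np.round(hol))
print('crate',fit(HL,ins));print('cover',fit(HL,hol))
rects('top0',dict(green=(362,190,398,225,.07,.1),orange=(376,243,411,274,.07,.1),white=(290,222,316,250,.07,.11),bL=(225,195,256,240,.085,.11),bR=(308,220,345,262,.085,.11),bar=(150,160,195,255,.03,.05),cover=(150,160,195,255,.005,.05),
 pur1=(405,220,435,246,.07,.1),pur2=(416,248,444,274,.07,.1),glue=(310,130,336,165,.05,.2)))
E
```

```text
[[ 521.   93.]
 [ 563.   81.]
 [ 484. -117.]] [[469. 282.]
 [474. 327.]
 [682. 283.]]
crate (array([512.91618879, -14.75417733]), np.float64(-15.842316719906938), array([0.28344087, 0.09455377, 0.37565014]))
cover (array([576.88345685, 293.47029752]), np.float64(84.1465396562661), array([0.5205525 , 0.44086915, 0.08795741]))
green 251 c 581.4 -279.7 wh 45 46 a 0.7 med [ 581.8 -279.6   79.9]
orange 266 c 444.7 -312.5 wh 46 46 a 67.1 med [ 444.  -312.2   80.4]
white 284 c 492.3 -84.5 wh 60 48 a 72.3 med [491.8 -80.1  88.7]
bL 237 c 541.0 85.8 wh 23 72 a 73.9 med [541.   85.5  96.7]
bR 296 c 486.4 -105.3 wh 48 72 a 73.4 med [ 486.1 -114.2   95.8]
bar 141 c 576.3 292.9 wh 17 59 a 84.8 med [576.2 292.7  40.2]
cover 2038 c 578.0 294.2 wh 273 126 a 3.0 med [573.1 291.8   9.3]
pur1 263 c 517.7 -390.5 wh 46 46 a 27.0 med [ 517.2 -389.4   80.2]
pur2 264 c 441.9 -415.5 wh 46 45 a 54.0 med [ 441.4 -415.1   80.5]
glue 368 c 740.6 -130.3 wh 52 46 a 76.9 med [ 734.2 -127.1  103.8]
```

```bash
cat > go.py <<'E'
import sys
from m import *
x,y,z,a=map(float,sys.argv[1:5])   # mm, tool-y world angle deg
s=get_state();M=R.from_quat(s['tcp_rot']).as_matrix();cur=np.degrees(np.arctan2(M[1,1],M[0,1]))
print('shift',rel(np.array([x,y,z])/1000),'yaw',round(-((a-cur+180)%360-180),2),'pos',(s['eef_pos']*1000).round(1),'ang',round(cur,2),'op',round(s['opening'],3),'ff',round(s['finger_force'],1),'t',s['time'],'F',s['contact_force'].round(1),'tilt',M[:2,2].round(4))
E
python3 go.py 444.7 -312.5 200 -15.8
```

```text
shift [ 277.2 -206.9   30.6] yaw -49.97 pos [ 276.9 -615.   230.1] ang -65.77 op 0.999 ff 0.0 t 0.1 F [-0.5 -0.1  0.4] tilt [-0.0006  0.0021]
```

```bash
python3 -m crank '[[[277,-207,30],-50,0],[[277,-207,30],-50,0],[[277,-207,30],-50,0],[[277,-207,30],-50,0],[[277,-207,30],-50,0],[[277,-207,30],-50,0],[[277,-207,30],-50,0],[[277,-207,30],-50,0],[[277,-207,30],-50,0],[[277,-207,30],-50,0]]' 40; python3 go.py 444.7 -312.5 32 -15.8
```

```text
time: 1.1
eef_pos: [0.4443, -0.3139, 0.2013]
tcp_rot: [0.798, 0.603, -0.0, 0.0]
contact_force: [0.5, 0.1, 0.0]
opening: 0.998
finger_force: 0.0
shift [  1.5   0.  169.3] yaw -0.01 pos [ 444.3 -313.9  201.3] ang -15.81 op 0.998 ff 0.0 t 1.1 F [0.5 0.1 0. ] tilt [-0.0002 -0.0003]
```

```bash
python3 -m crank '[[[2,0,50],0,0],[[2,0,95],0,0],[[2,0,130],0,0],[[2,0,155],0,0],[[2,0,169],0,0],[[2,0,169],0,0],[[2,0,169],0,0]]'; python3 -m crank '[[[0,0,0],0,255],[[0,0,0],0,255],[[0,0,0],0,255],[[0,0,0],0,255],[[0,0,0],0,255],[[0,0,0],0,255],[[0,0,0],0,255],[[0,0,0],0,255]]' 40
```

```text
time: 1.8
eef_pos: [0.4455, -0.3126, 0.0333]
tcp_rot: [0.798, 0.603, 0.0, 0.001]
contact_force: [0.4, -0.4, 0.7]
opening: 0.997
finger_force: 0.0
time: 2.6
eef_pos: [0.4461, -0.312, 0.0339]
tcp_rot: [0.797, 0.603, 0.0, 0.001]
contact_force: [0.3, 0.8, 5.6]
opening: 0.552
finger_force: 41.7
```

```bash
python3 -m crank '[[[0,0,-15],0,255],[[0,0,-50],0,255],[[0,0,-100],0,255],[[0,0,-140],0,255],[[0,0,-160],0,255],[[0,0,-170],0,255],[[0,0,-170],0,255]]'; python3 go.py 512.9 -14.8 204 -15.8; python3 - <<'E'
from m import *
c=snap('side','side1'); rects('side1',{})
E
```

```text
time: 3.3
eef_pos: [0.4454, -0.3113, 0.2036]
tcp_rot: [0.797, 0.603, 0.0, 0.001]
contact_force: [0.5, 0.1, -2.1]
opening: 0.549
finger_force: 41.7
shift [303.7 -15.7  -0.8] yaw 0.03 pos [ 445.4 -311.3  203.6] ang -15.77 op 0.549 ff 41.7 t 3.3 F [ 0.5  0.1 -2.1] tilt [ 0.0015 -0.0015]
```

View pics/side1.png

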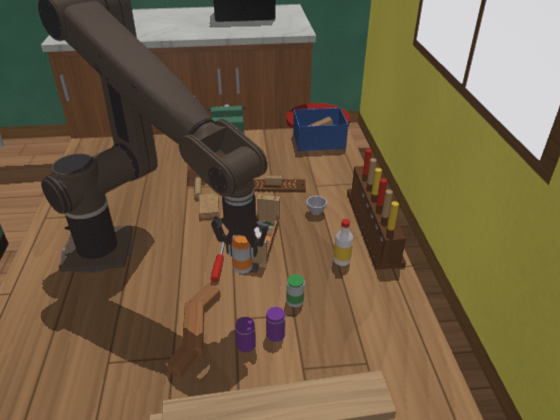

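The orange tin hangs upright in the fingers at about (243,253), and the others are undisturbed. Next I carry it over the middle cell.

```bash
python3 -m crank '[[[25,-2,0],0,255],[[60,-4,0],0,255],[[105,-6,0],0,255],[[150,-8,0],0,255],[[195,-10,0],0,255],[[240,-13,0],0,255],[[275,-15,0],0,255],[[295,-16,0],0,255],[[304,-16,0],0,255],[[304,-16,0],0,255]]';python3 -m crank '[[[0,0,0],0,255],[[0,0,0],0,255]]'; python3 go.py 512.9 -14.8 43 -15.8
```

```text
time: 4.35
eef_pos: [0.5116, -0.0134, 0.2004]
tcp_rot: [0.797, 0.604, -0.001, -0.001]
contact_force: [0.4, -0.2, -2.6]
opening: 0.551
finger_force: 41.7
time: 4.55
eef_pos: [0.5121, -0.0154, 0.2018]
tcp_rot: [0.798, 0.603, -0.0, -0.0]
contact_force: [1.5, -0.7, -2.1]
opening: 0.553
finger_force: 41.7
shift [  0.8   0.7 158.8] yaw -0.06 pos [512.1 -15.4 201.8] ang -15.86 op 0.553 ff 41.7 t 4.55 F [ 1.5 -0.7 -2.1] tilt [-0.001  -0.0001]
```

```bash
python3 -m crank '[[[1,1,20],0,255],[[1,1,55],0,255],[[1,1,90],0,255],[[1,1,120],0,255],[[1,1,140],0,255],[[1,1,150],0,255],[[1,1,155],0,255],[[1,1,158],0,255],[[1,1,159],0,255],[[1,1,159],0,255]]'; python3 go.py 512.9 -14.8 43 -15.8
```

```text
time: 5.55
eef_pos: [0.5145, -0.0138, 0.0443]
tcp_rot: [0.797, 0.603, 0.001, 0.001]
contact_force: [-0.3, 0.4, -2.4]
opening: 0.556
finger_force: 41.7
shift [-1.4 -1.3  1.3] yaw 0.02 pos [514.5 -13.8  44.3] ang -15.78 op 0.556 ff 41.7 t 5.55 F [-0.3  0.4 -2.4] tilt [ 0.0019 -0.0004]
```

```bash
python3 -m crank '[[[-1,-1,1],0,255],[[-1,-1,2],0,255],[[-1,-1,2],0,255],[[-1,-1,2],0,255]]'; python3 go.py 512.9 -14.8 43 -15.8
```

```text
time: 5.95
eef_pos: [0.5128, -0.0143, 0.0419]
tcp_rot: [0.797, 0.603, 0.0, 0.0]
contact_force: [-1.9, 0.9, 1.7]
opening: 0.549
finger_force: 41.9
shift [-0.4  0.3 -1.1] yaw 0.03 pos [512.8 -14.3  41.9] ang -15.77 op 0.549 ff 41.9 t 5.95 F [-1.9  0.9  1.7] tilt [ 0.0005 -0.0002]
```

Force went from -2.4 to +1.7 N, so the tin is on the floor. I release it and rise.

```bash
python3 -m crank '[[[0,0,0],0,200],[[0,0,0],0,0],[[0,0,0],0,0],[[0,0,0],0,0],[[0,0,0],0,0],[[0,0,0],0,0],[[0,0,0],0,0],[[0,0,0],0,0]]'; python3 -m crank '[[[0,0,-15],0,0],[[0,0,-50],0,0],[[0,0,-100],0,0],[[0,0,-140],0,0],[[0,0,-158],0,0],[[0,0,-158],0,0]]'; python3 go.py 581.5 -279.7 200 -15.8
```

```text
time: 6.75
eef_pos: [0.5125, -0.0143, 0.0413]
tcp_rot: [0.797, 0.603, 0.0, 0.0]
contact_force: [-0.3, 0.5, -0.2]
opening: 1.001
finger_force: 0.0
time: 7.35
eef_pos: [0.5147, -0.0147, 0.2035]
tcp_rot: [0.797, 0.603, 0.003, 0.003]
contact_force: [-0.4, -0.4, 0.8]
opening: 0.997
finger_force: 0.0
shift [-236.8  136.3    4.5] yaw 0.03 pos [514.7 -14.7 203.5] ang -15.77 op 0.997 ff 0.0 t 7.35 F [-0.4 -0.4  0.8] tilt [ 0.0081 -0.0018]
```

```bash
python3 -m crank '[[[-237,136,4],0,0],[[-237,136,4],0,0],[[-237,136,4],0,0],[[-237,136,4],0,0],[[-237,136,4],0,0],[[-237,136,4],0,0],[[-237,136,4],0,0],[[-237,136,4],0,0],[[-237,136,4],0,0]]'; python3 go.py 581.5 -279.7 32 -15.8; python3 - <<'E'
from m import *
c=snap('side','side2');c=snap('top','top2')
rects('top2',dict(orange=(270,215,296,250,.08,.095),bar=(150,160,195,255,.03,.05)))
E
```

```text
time: 8.25
eef_pos: [0.5782, -0.2777, 0.1939]
tcp_rot: [0.797, 0.604, -0.0, -0.001]
contact_force: [0.5, 0.1, 0.3]
opening: 0.997
finger_force: 0.0
shift [ -1.2   4.1 161.8] yaw 0.08 pos [ 578.2 -277.7  193.9] ang -15.72 op 0.997 ff 0.0 t 8.25 F [0.5 0.1 0.3] tilt [-0.0021  0.0019]
orange 252 c 506.7 -20.2 wh 59 46 a 31.5 med [510.8 -16.7  88.4]
bar 138 c 576.0 293.3 wh 18 59 a 86.0 med [576.6 292.7  40.4]
```

```bash
python3 -m crank '[[[-1,4,40],0,0],[[-1,4,85],0,0],[[-1,4,125],0,0],[[-1,4,150],0,0],[[-1,4,162],0,0],[[-1,4,162],0,0],[[-1,4,162],0,0]]'; python3 go.py 581.5 -279.7 32 -15.8
```

```text
time: 9.05
eef_pos: [0.5836, -0.2816, 0.035]
tcp_rot: [0.797, 0.604, 0.0, 0.001]
contact_force: [0.1, -0.4, -0.1]
opening: 1.004
finger_force: 0.0
shift [ 1.3 -2.5  3. ] yaw 0.06 pos [ 583.6 -281.6   35. ] ang -15.74 op 1.004 ff 0.0 t 9.05 F [ 0.1 -0.4 -0.1] tilt [ 0.0022 -0.0015]
```

```bash
python3 -m crank '[[[1,-2,2],0,0],[[1,-2,2],0,0],[[1,-2,2],0,255],[[1,-2,2],0,255],[[1,-2,2],0,255],[[1,-2,2],0,255],[[1,-2,2],0,255],[[1,-2,2],0,255],[[1,-2,2],0,255],[[1,-2,2],0,255]]' 40; python3 go.py 581.5 -279.7 32 -15.8; python3 -m crank '[[[0,0,-15],0,255],[[0,0,-50],0,255],[[0,0,-100],0,255],[[0,0,-140],0,255],[[0,0,-160],0,255],[[0,0,-170],0,255],[[0,0,-170],0,255],[[0,0,-170],0,255]]'; python3 go.py 530.7 47.8 200 -15.8
```

```text
time: 10.05
eef_pos: [0.5814, -0.2803, 0.0321]
tcp_rot: [0.797, 0.603, 0.0, 0.001]
contact_force: [1.1, 0.1, 5.6]
opening: 0.56
finger_force: 41.7
shift [ 0.6 -0.1  0.1] yaw 0.02 pos [ 581.4 -280.3   32.1] ang -15.78 op 0.56 ff 41.7 t 10.05 F [1.1 0.1 5.6] tilt [ 0.0014 -0.001 ]
time: 10.85
eef_pos: [0.5796, -0.2791, 0.1988]
tcp_rot: [0.797, 0.603, -0.001, -0.002]
contact_force: [0.7, -0.0, -3.6]
opening: 0.555
finger_force: 41.8
shift [ 3.013e+02 -1.359e+02 -2.000e-01] yaw 0.03 pos [ 579.6 -279.1  198.8] ang -15.77 op 0.555 ff 41.8 t 10.85 F [ 0.7 -0.  -3.6] tilt [-0.0037  0.0025]
```

```bash
python3 -m crank '[[[20,-9,0],0,255],[[55,-25,0],0,255],[[95,-43,0],0,255],[[135,-61,0],0,255],[[175,-79,0],0,255],[[215,-97,0],0,255],[[250,-113,0],0,255],[[278,-126,0],0,255],[[295,-133,0],0,255],[[301,-136,0],0,255]]';python3 -m crank '[[[0,0,0],0,255],[[0,0,0],0,255],[[0,0,0],0,255],[[0,0,0],0,255]]'; python3 go.py 530.7 47.8 44 -15.8
```

```text
time: 11.85
eef_pos: [0.5299, 0.0486, 0.1986]
tcp_rot: [0.797, 0.604, -0.002, -0.002]
contact_force: [0.7, 0.3, -2.8]
opening: 0.554
finger_force: 41.9
time: 12.25
eef_pos: [0.5319, 0.0458, 0.2012]
tcp_rot: [0.798, 0.603, -0.0, -0.0]
contact_force: [-0.4, -0.3, -1.5]
opening: 0.553
finger_force: 41.9
shift [  1.6  -1.7 157.2] yaw -0.06 pos [531.9  45.8 201.2] ang -15.86 op 0.553 ff 41.9 t 12.25 F [-0.4 -0.3 -1.5] tilt [-0.0002 -0.0001]
```

```bash
python3 -m crank '[[[2,-2,20],0,255],[[2,-2,55],0,255],[[2,-2,90],0,255],[[2,-2,120],0,255],[[2,-2,140],0,255],[[2,-2,150],0,255],[[2,-2,155],0,255],[[2,-2,157],0,255],[[2,-2,157],0,255],[[2,-2,157],0,255]]'; python3 -m crank '[[[0,0,1],0,255],[[0,0,1],0,255],[[0,0,1],0,255]]'; python3 go.py 530.7 47.8 40 -15.8
```

```text
time: 13.25
eef_pos: [0.5314, 0.0491, 0.0456]
tcp_rot: [0.797, 0.603, 0.001, 0.001]
contact_force: [0.2, -0.3, -2.2]
opening: 0.552
finger_force: 41.9
time: 13.55
eef_pos: [0.5305, 0.0493, 0.0436]
tcp_rot: [0.797, 0.603, 0.0, 0.0]
contact_force: [-0.2, 0.7, -2.6]
opening: 0.554
finger_force: 41.9
shift [-1.4  0.6  3.6] yaw 0.03 pos [530.5  49.3  43.6] ang -15.77 op 0.554 ff 41.9 t 13.55 F [-0.2  0.7 -2.6] tilt [ 0.0004 -0.    ]
```

```bash
python3 -m crank '[[[-1,0,1],0,255],[[-1,0,2],0,255],[[-1,0,3],0,255],[[-1,0,3],0,255],[[-1,0,3],0,255]]'; python3 go.py 530.7 47.8 40 -15.8
```

```text
time: 14.05
eef_pos: [0.5301, 0.0483, 0.0403]
tcp_rot: [0.797, 0.603, -0.0, -0.0]
contact_force: [-0.2, -0.7, -2.9]
opening: 0.552
finger_force: 42.1
shift [-0.3  0.7  0.3] yaw 0.02 pos [530.1  48.3  40.3] ang -15.78 op 0.552 ff 42.1 t 14.05 F [-0.2 -0.7 -2.9] tilt [-0.0002  0.    ]
```

Still no contact, so I lower another 1–2 mm.

```bash
python3 -m crank '[[[0,0,1],0,255],[[0,0,1],0,255],[[0,0,2],0,255],[[0,0,2],0,255]]'; python3 go.py 530.7 47.8 40 -15.8
```

```text
time: 14.45
eef_pos: [0.5303, 0.0483, 0.04]
tcp_rot: [0.797, 0.603, -0.0, -0.0]
contact_force: [-5.7, -0.2, 9.3]
opening: 0.554
finger_force: 43.2
shift [-0.4  0.6  0. ] yaw 0.04 pos [530.3  48.3  40. ] ang -15.76 op 0.554 ff 43.2 t 14.45 F [-5.7 -0.2  9.3] tilt [-0.0011 -0.    ]
```

Contact (+9 N): the tin is standing. I release it, rise, and look.

```bash
python3 -m crank '[[[0,0,-1],0,200],[[0,0,-1],0,0],[[0,0,-1],0,0],[[0,0,-1],0,0],[[0,0,-1],0,0],[[0,0,-1],0,0],[[0,0,-1],0,0],[[0,0,-1],0,0]]'; python3 -m crank '[[[0,0,-15],0,0],[[0,0,-50],0,0],[[0,0,-100],0,0],[[0,0,-140],0,0],[[0,0,-158],0,0],[[0,0,-158],0,0],[[0,0,-158],0,0],[[0,0,-158],0,0]]'; python3 go.py 576.6 293 200 84.1
```

```text
time: 15.25
eef_pos: [0.5302, 0.0483, 0.0393]
tcp_rot: [0.797, 0.603, 0.0, 0.0]
contact_force: [0.3, 0.4, 0.3]
opening: 1.0
finger_force: 0.0
time: 16.05
eef_pos: [0.5289, 0.0484, 0.1954]
tcp_rot: [0.797, 0.603, -0.001, -0.001]
contact_force: [0.2, -0.3, -0.3]
opening: 1.001
finger_force: 0.0
shift [248.4 -20.6  -4.7] yaw -99.88 pos [528.9  48.4 195.4] ang -15.78 op 1.001 ff 0.0 t 16.05 F [ 0.2 -0.3 -0.3] tilt [-0.0035  0.0004]
```

```bash
python3 -m crank '[[[248,-21,-5],-80,0],[[248,-21,-5],-80,0],[[248,-21,-5],-80,0],[[248,-21,-5],-80,0],[[248,-21,-5],-80,0],[[248,-21,-5],-80,0],[[248,-21,-5],-80,0],[[248,-21,-5],-80,0],[[248,-21,-5],-80,0],[[248,-21,-5],-80,0]]'; python3 -m crank '[[[0,0,0],-8,0],[[0,0,0],-16,0],[[0,0,0],-20,0],[[0,0,0],-20,0],[[0,0,0],-20,0]]'; python3 go.py 576.6 293 200 84.1; python3 - <<'E'
from m import *
c=snap('side','side3');t=snap('top','top3')
rects('top3',dict(green=(245,210,275,240,.08,.094),orange=(270,215,296,250,.08,.094),white=(292,222,312,250,.08,.094)))
a=cv2.resize(t['frame'][198:262,222:342],None,fx=5,fy=5,interpolation=cv2.INTER_CUBIC)
b=cv2.resize(c['frame'][160:280,180:380],None,fx=3,fy=2,interpolation=cv2.INTER_CUBIC)
cv2.imwrite('pics/crop3.png',np.vstack([a,b]))
E
```

```text
time: 17.05
eef_pos: [0.5762, 0.2924, 0.1993]
tcp_rot: [0.221, 0.975, -0.001, -0.002]
contact_force: [0.1, -0.4, 0.5]
opening: 1.0
finger_force: 0.0
time: 17.55
eef_pos: [0.5766, 0.2924, 0.2004]
tcp_rot: [0.051, 0.999, -0.001, -0.001]
contact_force: [0.1, -0.2, -0.9]
opening: 1.002
finger_force: 0.0
shift [0.1 0.6 0.4] yaw 0.03 pos [576.6 292.4 200.4] ang 84.13 op 1.002 ff 0.0 t 17.55 F [ 0.1 -0.2 -0.9] tilt [-0.003 -0.001]
green 280 c 527.5 40.1 wh 90 45 a 75.2 med [527.7  47.1  88.1]
orange 248 c 506.6 -19.6 wh 58 47 a 29.7 med [512.1 -16.6  88.6]
white 238 c 493.7 -75.2 wh 48 42 a 1.8 med [493.  -77.5  88.5]
```

View pics/crop3.png

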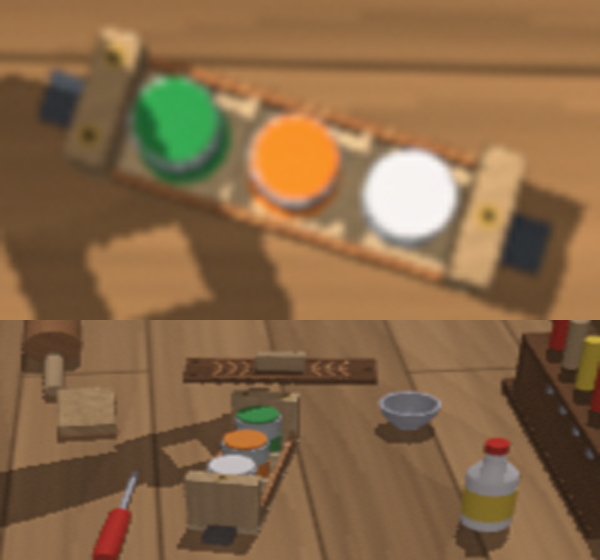

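Green, orange and white tins all stand upright in their cells: lid centres in the upper crop are at (178,114), (294,158) and (411,195). Bystanders are undisturbed. Next, the cover.

```bash
python3 - <<'E'
from m import *
c=load('top3')
for n,(u,v),t in(('g',(257.2,220.4),(530.7,47.8)),('o',(280.4,229.2),(512.9,-14.8)),('w',(303.8,236.6),(495.2,-77.3))): print(n,(ray(c,u,v,.088)[:2]*1000).round(1),t)
E
python3 -m crank '[[[0,1,45],0,0],[[0,1,90],0,0],[[0,1,130],0,0],[[0,1,160],0,0],[[0,1,175],0,0],[[0,1,180],0,0],[[0,1,180],0,0],[[0,1,180],0,0]]'; python3 go.py 576.6 293 12 84.1
```

```text
g [534.  47.] (530.7, 47.8)
o [512.1 -15. ] (512.9, -14.8)
w [494.1 -77.1] (495.2, -77.3)
time: 18.45
eef_pos: [0.5791, 0.2942, 0.0246]
tcp_rot: [0.05, 0.999, 0.001, 0.002]
contact_force: [0.5, 0.0, -0.1]
opening: 0.999
finger_force: 0.0
shift [ 2.4 -1.4 12.5] yaw 0.12 pos [579.1 294.2  24.6] ang 84.22 op 0.999 ff 0.0 t 18.45 F [ 0.5  0.  -0.1] tilt [0.0036 0.0012]
```

```bash
python3 -m crank '[[[0,0,3],0,0],[[0,0,6],0,0],[[0,0,8],0,0],[[0,0,8],0,0],[[0,0,8],0,0]]'; python3 go.py 576.6 293 12 84.1
```

```text
time: 18.95
eef_pos: [0.5774, 0.2936, 0.0143]
tcp_rot: [0.05, 0.999, -0.0, -0.0]
contact_force: [0.9, -0.9, -0.3]
opening: 1.003
finger_force: 0.0
shift [ 0.7 -0.7  2.3] yaw 0.12 pos [577.4 293.6  14.3] ang 84.22 op 1.003 ff 0.0 t 18.95 F [ 0.9 -0.9 -0.3] tilt [-0.0001 -0.    ]
```

```bash
python3 -m crank '[[[0,0,2],0,0],[[0,0,2],0,255],[[0,0,2],0,255],[[0,0,2],0,255],[[0,0,2],0,255],[[0,0,2],0,255],[[0,0,2],0,255],[[0,0,2],0,255],[[0,0,2],0,255],[[0,0,2],0,255]]' 80; python3 -m crank '[[[0,0,0],0,255],[[0,0,0],0,255],[[0,0,0],0,255],[[0,0,0],0,255]]'; python3 go.py 576.6 293 12 84.1
```

```text
time: 19.95
eef_pos: [0.5777, 0.2937, 0.0127]
tcp_rot: [0.05, 0.999, 0.0, 0.0]
contact_force: [-0.1, 0.4, 1.7]
opening: 0.172
finger_force: 79.8
time: 20.35
eef_pos: [0.5777, 0.2937, 0.0126]
tcp_rot: [0.05, 0.999, 0.0, 0.0]
contact_force: [0.2, 0.1, 2.9]
opening: 0.17
finger_force: 79.8
shift [ 1.  -0.8  0.6] yaw 0.12 pos [577.7 293.7  12.6] ang 84.22 op 0.17 ff 79.8 t 20.35 F [0.2 0.1 2.9] tilt [0.0006 0.0002]
```

```bash
python3 -m crank '[[[0,0,-10],0,255],[[0,0,-35],0,255],[[0,0,-70],0,255],[[0,0,-105],0,255],[[0,0,-130],0,255],[[0,0,-145],0,255],[[0,0,-150],0,255],[[0,0,-150],0,255],[[0,0,-150],0,255]]'; python3 go.py 513 -14.8 165 -15.8
```

```text
time: 21.25
eef_pos: [0.5762, 0.2932, 0.16]
tcp_rot: [0.05, 0.999, -0.001, -0.002]
contact_force: [-0.6, 0.0, -2.7]
opening: 0.174
finger_force: 79.3
shift [  31.9 -312.8   -4.4] yaw 100.02 pos [576.2 293.2 160. ] ang 84.22 op 0.174 ff 79.3 t 21.25 F [-0.6  0.  -2.7] tilt [-0.0037 -0.0012]
```

```bash
python3 -m crank '[[[1,-12,-5],5,255],[[3,-35,-5],12,255],[[7,-70,-5],20,255],[[11,-105,-5],28,255],[[14,-140,-5],36,255],[[18,-175,-5],44,255],[[21,-210,-5],52,255],[[25,-245,-5],60,255],[[28,-278,-5],68,255],[[30,-298,-5],76,255]]';python3 -m crank '[[[0,0,0],6,255],[[0,0,0],12,255],[[0,0,0],18,255],[[0,0,0],24,255],[[0,0,0],24,255],[[0,0,0],24,255]]'; python3 go.py 513 -14.8 165 -15.8
```

```text
time: 22.25
eef_pos: [0.516, -0.0016, 0.1654]
tcp_rot: [0.657, 0.754, -0.001, -0.001]
contact_force: [-0.7, -0.4, -2.1]
opening: 0.176
finger_force: 79.2
time: 22.85
eef_pos: [0.5169, 0.0003, 0.166]
tcp_rot: [0.797, 0.604, -0.001, -0.001]
contact_force: [-0.4, -0.2, -1.6]
opening: 0.171
finger_force: 79.2
shift [-15.6   0.3   1. ] yaw 0.15 pos [5.169e+02 3.000e-01 1.660e+02] ang -15.65 op 0.171 ff 79.2 t 22.85 F [-0.4 -0.2 -1.6] tilt [-0.0024  0.0004]
```

```bash
python3 -m crank '[[[-6,0,8],0,255],[[-13,0,20],0,255],[[-16,0,30],0,255],[[-16,0,35],0,255],[[-16,0,35],0,255],[[-16,0,35],0,255],[[-16,0,35],0,255]]'; python3 go.py 513 -14.8 118.6 -15.8;  python3 - <<'E'
from m import *
c=snap('side','side4');t=snap('top','top4')
a=cv2.resize(t['frame'][192:267,222:342],None,fx=5,fy=5,interpolation=cv2.INTER_CUBIC)
P=cloud(t);k=np.zeros(P.shape[:2],bool);k[190:270,220:345]=1;k&=(P[...,2]>.12)&(P[...,2]<.15)&(t['range_z']>.1)
cv2.imwrite('pics/crop4.png',a)
cv2.imwrite('pics/crop4s.png',cv2.resize(c['frame'][170:290,215:325],None,fx=5,fy=5,interpolation=cv2.INTER_CUBIC))
E
```

```text
time: 23.55
eef_pos: [0.5137, -0.0152, 0.1329]
tcp_rot: [0.797, 0.603, 0.0, 0.0]
contact_force: [0.3, 0.1, -2.0]
opening: 0.172
finger_force: 79.2
shift [ 0.2 -0.8 14.3] yaw 0.04 pos [513.7 -15.2 132.9] ang -15.76 op 0.172 ff 79.2 t 23.55 F [ 0.3  0.1 -2. ] tilt [ 0.0011 -0.0002]
```

View pics/crop4.png

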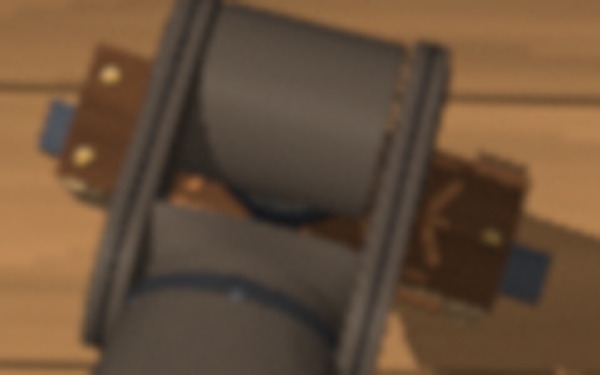

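View pics/crop4s.png

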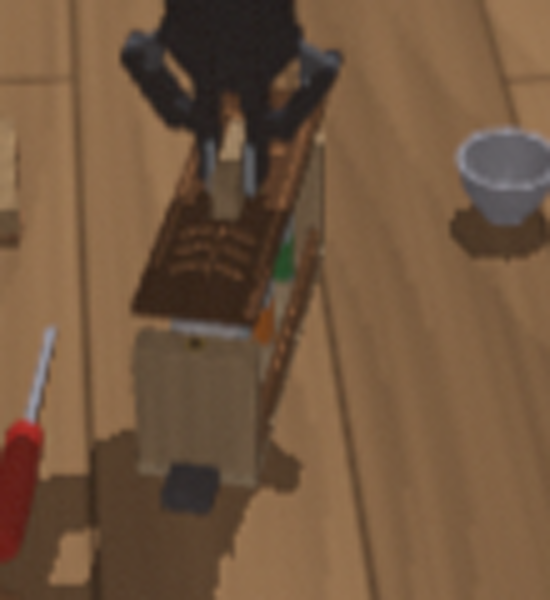

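The cover hangs over the tote the right way round. In the top crop, its two holes are at the left, (110,74) and (83,155), and the single one at the right, (491,237). The side crop shows it level and clear of the boards. Next I work out the offset from the tote.

```bash
python3 - <<'E'
from m import *
t=load('top4')
px=lambda u,v:((u+.5)/5+221.5,(v+.5)/5+191.5)
for z in(.128,.124):
    h=[ray(t,*px(*p),z)[:2]*1000 for p in((83,155),(110,74),(491,237))]; print(z,fit(HL,h))
P=cloud(t);ok=t['range_z']>.1
k=np.zeros(ok.shape,bool);k[190:270,220:345]=1;k&=ok&(P[...,2]>.118)&(P[...,2]<.137);q=P[k]*1000
a=np.radians(-15.84);d=q[:,:2]-[512.9,-14.75];l=d@np.array([[np.cos(a),-np.sin(a)],[np.sin(a),np.cos(a)]])
for n,m in(('L',l[:,1]>75),('R',l[:,1]<-75)): print(n,m.sum(),'z',np.median(q[m,2]).round(1),'x',np.percentile(l[m,0],[1,99]).round(1),'y',np.percentile(l[m,1],[1,99]).round(1))
A=np.c_[l,np.ones(len(l))];s=(abs(l[:,1])>75);print('plane',np.linalg.lstsq(A[s],q[s,2],rcond=None)[0].round(4))
# crate end boards again, same way, from the first picture
t=load('top0');P=cloud(t);ok=t['range_z']>.1
k=np.zeros(ok.shape,bool);k[190:270,220:345]=1;k&=ok&(P[...,2]>.09)&(P[...,2]<.104);q=P[k]*1000
l=(q[:,:2]-[512.9,-14.75])@np.array([[np.cos(a),-np.sin(a)],[np.sin(a),np.cos(a)]])
for n,m in(('L',l[:,1]>75),('R',l[:,1]<-75)): print('crate',n,m.sum(),'z',np.median(q[m,2]).round(1),'x',np.percentile(l[m,0],[1,99]).round(1),'y',np.percentile(l[m,1],[1,99]).round(1))
E
```

```text
0.128 (array([514.42000031, -14.46570017]), np.float64(-15.94588258657319), array([0.09059077, 0.34636101, 0.43272647]))
0.124 (array([514.88248126, -14.34777132]), np.float64(-15.945882586573198), array([0.17922541, 0.13714254, 0.04229976]))
L 333 z 129.0 x [-34.6  36.5] y [ 84.6 116.3]
R 464 z 129.2 x [-35.1  35.8] y [-116.9  -75.5]
plane [2.100000e-03 3.000000e-04 1.291287e+02]
crate L 226 z 96.8 x [-35.8  34.5] y [ 93.4 115.4]
crate R 251 z 96.4 x [-36.3  34.2] y [-118.1  -76.8]
```

```bash
python3 -m crank '[[[-1,-2,3],0,255],[[-1,-2,7],0,255],[[-1,-2,10],0,255],[[-1,-2,12],0,255],[[-1,-2,12],0,255],[[-1,-2,12],0,255],[[-1,-2,12],0,255],[[-1,-2,12],0,255],[[-1,-2,12],0,255]]'; python3 go.py 512.1 -15.3 119.4 -15.8
```

```text
time: 24.55
eef_pos: [0.5112, -0.0157, 0.1205]
tcp_rot: [0.797, 0.603, 0.0, 0.0]
contact_force: [-0.3, -0.5, -1.9]
opening: 0.17
finger_force: 79.2
shift [0.6 0.8 1.1] yaw 0.03 pos [511.2 -15.7 120.5] ang -15.77 op 0.17 ff 79.2 t 24.55 F [-0.3 -0.5 -1.9] tilt [ 0.0003 -0.0001]
```

```bash
python3 -m crank '[[[0.5,0.7,1],0,255],[[0.5,0.7,1],0,255],[[0.5,0.7,1],0,255],[[0.5,0.7,1],0,255]]'; python3 go.py 512.1 -15.3 119.4 -15.8
python3 - <<'E'
from m import *
t=snap('top','top5');a=np.radians(-15.84);P=cloud(t);ok=t['range_z']>.1
k=np.zeros(ok.shape,bool);k[190:270,220:345]=1;k&=ok&(P[...,2]>.107)&(P[...,2]<.123);q=P[k]*1000
l=(q[:,:2]-[512.9,-14.75])@np.array([[np.cos(a),-np.sin(a)],[np.sin(a),np.cos(a)]])
for n,m in(('L',l[:,1]>75),('R',l[:,1]<-75)): print(n,m.sum(),'z',np.median(q[m,2]).round(1),'x',np.percentile(l[m,0],[1,99]).round(1),'y',np.percentile(l[m,1],[1,99]).round(1))
L=t['frame'][198:250,222:262];Rr=t['frame'][212:264,300:340]
cv2.imwrite('pics/crop5.png',cv2.resize(np.hstack([L,Rr]),None,fx=10,fy=10,interpolation=cv2.INTER_CUBIC))
E
```

```text
time: 24.95
eef_pos: [0.5119, -0.0154, 0.1193]
tcp_rot: [0.797, 0.603, -0.0, -0.0]
contact_force: [0.5, 0.6, -1.4]
opening: 0.172
finger_force: 79.2
shift [ 0.1  0.2 -0.1] yaw 0.02 pos [511.9 -15.4 119.3] ang -15.78 op 0.172 ff 79.2 t 24.95 F [ 0.5  0.6 -1.4] tilt [-0.0001  0.    ]
L 329 z 115.1 x [-35.8  34.8] y [ 83.8 115.7]
R 458 z 115.6 x [-37.  34.] y [-117.5  -75.4]
```

View pics/crop5.png

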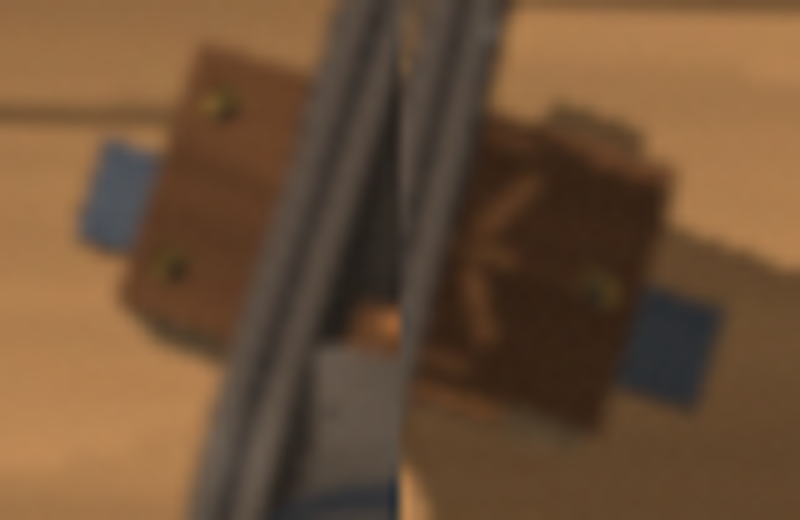

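The brass inserts show through all three holes, at (220,105), (172,265) and (602,287). The plate edges match the tote's to within about 1 mm, with about 10.7 mm clearance, so I'm handing in.

```bash
python3 -c "
from plant import ctrl
print(ctrl.sign_off())"
```

```text
the job is handed in; nothing more can be done
None
```

I handed the job in with the green and orange tins upright in their own cells and the cover held level over the tote, its edges within about 1 mm of the tote's and about 10.7 mm clear by the last camera check; no verdict was returned.

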